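# Rake the jumbled glue sticks into the grooves of their tray

### The arm

A 6-joint arm with a two-finger parallel gripper is mounted at the origin on the work surface. World frame = base frame: x ahead of the robot, y to its left, z up, the work surface at z = 0. Lengths are in mm, angles in rad, forces in N, time in s.
With the tool pointing down it reaches from about 350 to 975 mm from the base axis. Payload 7.1 kg.
Tool frame: the origin (TCP) lies midway between the tips of the shut fingers; the grasp point (between the pads) lies pinch_z behind it (pinch_z is the distance from the TCP to the grasp point, in mm); z points along the fingers, y is the line along which they close (so a half turn about z gives the same grasp; the last joint's range is limited). The gripper opens to 88 mm and grips with 3 to 60 N. Pads are 20 mm wide; open, the fingers measure 115 mm over their backs; the gripper's body (75 mm by 178 mm) begins 61 mm behind the grasp point.
Start: joints at [-1.15, 0.423, 1.63, -0, 1.089, -0.019], TCP at [266.114, -565.498, 222.675] pointing down, gripper open.
Joint ranges: [-3, 3], [-0.9, 2.11], [0.09, 2.58], [-1.31, 4.45], [0.11, 2.69], [-2.54, 2.54]. Speed limits (rad/s): [2.39, 2.39, 3.01, 3.14, 3.14, 3.14].

### API

Orientations are given as a rotation vector (axis times angle).
In Python, from workcell import get_obs, get_image, close_job, pinch_z gives the robot as it stands.
- The arm moves only by the tool jog_arm, never from a script. Its argument "commands" is a list of rows, each a list of 3 entries, a list of its own where there are three numbers: the gripper command: -1 is shut, 1 is fully open, values between are in proportion, then the shift along the tool's x, y, z as a fraction of full scale, then the turn, a rotation vector about the tool's x, y, z as a fraction of full scale. In form: [[gripper, [tx, ty, tz], [rx, ry, rz]], ...]. A call has 1 to 10 rows; each row shifts and turns the commanded pose from where the row before left it, along the tool's axes as they then stand; what a row does not reach is not made up. Full scale, the value 1, is 0.1 m for a shift and 45 degrees for a turn. A row lasts 1/10 s, in which the tool goes at most 50 mm and 8.59 degrees, less where a joint would pass 70% of its speed; a pose out of reach is approached as far as the arm can. A call with a number of a shift or a turn outside -1 to 1 is refused whole. A call with a gripper value outside its range is refused whole. The fingers move at their own pace and stop on an object; the grip force is fixed at half the most. Time passes only in rows, so rows that do not move let the fingers close. It gives the time, the measured TCP pose, the force, the opening and the grip force at its end, in the units of the state.
- get_obs(): the state, without advancing time (a new reading comes with each control period).
- get_image(name): name is "scene" or "top" or "wrist"; returns a dict with "image" (400x640x3 uint8, blue, green, red), "z_map" (400x640 float32, mm along the optical axis (not along the pixel's ray), 0 where there is no reading), "intrinsics" (3x3 intrinsics, pixels), "eye" and "orientation" of the camera in the world; the wrist camera has in their place "mount" (4x4, takes a point from camera to tool coordinates, whose origin is the TCP and whose axes are the flange's). Camera axes: x right, y down, z forward; pixel columns grow to the right and rows downward; lengths in mm; the calibration is good to about 2 mm. A picture is of the moment at which its call begins: read the wrist's pose just before it.
- close_job(): hands the job in; it is judged then, once.
The state is a dict: "t": time; "qpos": joint angles; "qvel": joint speeds; "joint_torque": joint torques, N m; "ee_pos": TCP position; "orientation": TCP orientation; "ft_force": force on the tool from outside, world axes, zero at the start; "moment": the same for the moment, N m; "width": finger opening in mm; "grasp_force": force on a finger pad.
Only numpy, scipy, OpenCV 4.12 (cv2) and the standard library are available. Lean on these libraries where they do the work, as an engineer would, in place of code of your own. Each camera call takes 0.05 s, during which the arm holds its last target. There are 200 camera calls.

### The job

The glue sticks have been tipped into their grooved tray in a jumble. Take the small wooden rake and comb it lightly through the tray until all five sticks lie down in the grooves, moving the sticks with the rake only, never with the gripper; then lay the rake back on its white foam rest the way it lay before and let go. Leave the glue gun, the mug and the scissors where they are.

Things in the scene. Friction and masses are not known exactly. Their poses are not given: they have to be found in the camera images.
- tray: blue open tray, fixed to the bench, outside 191 (x) x 138 (y) mm, inside 181 x 128 mm, walls 34 mm high. Origin: on the bench under its centre; z up. Ten straight grooves run along its y, side by side at 18 mm pitch (centres at x = -81, -63 .. +81 mm), each 13 mm wide (the end two 16), 128 mm long and 10 mm deep, floor 4 mm above the bench. One stick fits in a groove.
- ridges (a point): tray centre at the height of the ridge crests (14 mm above the bench), axes as the tray. Nine round-topped ridges, 5 mm wide, part the grooves. A stick down in a groove stands 1 mm above the crests, its centre 9.6 mm above the bench; one riding on the crests has its centre 19.6 mm above the bench.
- rake: small wooden rake, about 110 g, one rigid piece. Origin: under the grip, level with the tine tips; own x along the handle towards the head, z up (tines point down). At the start it stands level on its tine tips on the bench, the tail of the handle in the notch of the foam rest.
- rake_grip (a point): where to grip the rake, near its centre of mass: on the handle's axis, 46 mm above the tine tips. The handle is a square bar 16 x 16 mm that runs along x from 101 mm behind this point (-x) to the head bar; axes as the rake.
- rake_tines (a point): middle of the row of tine tips, 48 mm ahead of the rake's origin; axes as the rake. Seven round steel tines, 5 mm thick, 38 mm long, at 15 mm pitch along y (row 95 mm wide), under a head bar 14 mm thick and 104 mm long along y. A stick cannot pass between the tines.
- rest: white foam block, fixed to the bench, 40 (x) x 82 (y) x 52 mm, with an open-topped notch through it along its x, 26 mm wide, floor 38 mm above the bench. Origin: on the bench under the notch's middle. The rake's handle lies along the notch, head towards +x; the rake's origin then lies 70 to 80 mm along +x from here, at bench height.
- stick1: cream-coloured glue stick, 11.2 mm thick, 100 mm long, 10 g, one of five alike. Origin: its centre; own x along its length. At the start the five lie askew across the ridges and over one another, none in a groove.
- stick2: cream-coloured glue stick, 11.2 mm thick, 100 mm long, 10 g, one of five alike. Origin: its centre; own x along its length. At the start the five lie askew across the ridges and over one another, none in a groove.
- stick3: cream-coloured glue stick, 11.2 mm thick, 100 mm long, 10 g, one of five alike. Origin: its centre; own x along its length. At the start the five lie askew across the ridges and over one another, none in a groove.
- stick4: cream-coloured glue stick, 11.2 mm thick, 100 mm long, 10 g, one of five alike. Origin: its centre; own x along its length. At the start the five lie askew across the ridges and over one another, none in a groove.
- stick5: cream-coloured glue stick, 11.2 mm thick, 100 mm long, 10 g, one of five alike. Origin: its centre; own x along its length. At the start the five lie askew across the ridges and over one another, none in a groove.
- glue_gun: black glue gun with green trigger, lying on its side, about 225 x 140 x 38 mm; leave alone
- mug: white mug, 82 mm wide, 92 mm high, standing; leave alone
- scissors: scissors with black handles lying flat beyond the tray, about 170 x 75 x 8 mm; leave alone
There are look-alikes about, which are no part of the job. Of the things like the rake, leave any that is red; of the rest the smaller one is meant. What is shaped like the stick5 but purple or turquoise is not meant.

How it is judged:
By the outcome, as a careful person would: the job done as asked, in the order asked, and still so for the second after the job is handed in, with the robot touching nothing.
It also fails if it takes over 58 s, if anything falls off the work surface, if the arm or the gripper's body presses on something with over 40 N, if the wrist force passes 120 N, or if a joint passes its speed limit or range.

## Working session

There is one attempt and no reset: what is moved stays moved. The work goes in short steps, Python scripts to look and compute and a tool call to move; the robot and the scene stay as the last step left them, time stands still between calls to the robot, and variables do not carry over. Pictures are saved under pics/ and viewed, at most 10 in all, crops included, and the job is handed in when it is done.

Besides the shell and the picture viewer there is one more tool, called after "Request:" as name(argument=value, ...), one argument or row to a line, values as JSON. jog_arm: Moves the arm, as the interface text tells. Its arguments: {"type":"object","properties":{"commands":{"type":"array","items":{"type":"array"}}},"required":["commands"]}

```bash
mkdir -p pics; ls; python3 - <<'E'
from workcell import get_obs,get_image,pinch_z
import cv2,numpy as np,pickle
print(pinch_z, get_obs())
d={}
for n in("scene","top"):
    d[n]=get_image(n); cv2.imwrite(f"pics/{n}0.png",d[n]["image"]); print(n,d[n]["intrinsics"].tolist() if hasattr(d[n]["intrinsics"],'tolist') else d[n]["intrinsics"],d[n]["eye"],d[n]["orientation"])
pickle.dump(d,open("d0.pkl","wb"))
E
```

```text
pics
18.700000000000003 {'t': 0.0, 'qpos': array([-1.15001716e+00,  4.23833970e-01,  1.63069534e+00,  8.53189935e-06,
        1.08862044e+00, -1.89841499e-02]), 'qvel': array([-0.00074494, -0.00013325,  0.00057806, -0.00029785, -0.00139399,
       -0.00098425]), 'joint_torque': array([-6.42862096e-05, -5.44624257e+01, -2.73669559e+01,  6.42556557e-02,
        2.25951453e-02, -1.14592935e-04]), 'ee_pos': array([ 265.88042331, -564.9976251 ,  221.90390412]), 'orientation': array([-3.06446418e+00, -6.84886558e-01,  4.76209539e-04]), 'ft_force': array([ 0.17890368, -0.10578172, -0.47748935]), 'moment': array([ 0.03293172, -0.00843823,  0.01406439]), 'grasp_force': 0.0, 'width': 87.50935259875753}
scene [[373.2430580603107, 0.0, 320.46054266121666], [0.0, 373.2430580603107, 196.5801486923303], [0.0, 0.0, 1.0]] [1211.99179581 -500.5126787   824.39838966] [-2.11773823 -1.04270116  0.46702922]
top [[413.9738192518051, 0.0, 317.14073435553996], [0.0, 413.9738192518051, 198.86274021770544], [0.0, 0.0, 1.0]] [ 360.48987344   -9.3952209  1177.56977111] [-2.0913059   2.15169402 -0.16019286]
```

View pics/top0.png

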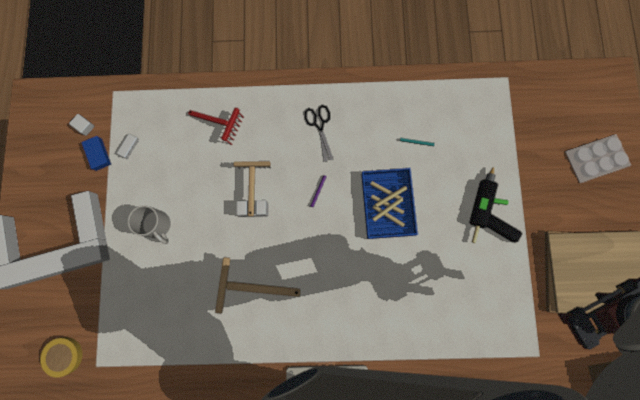

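View pics/scene0.png

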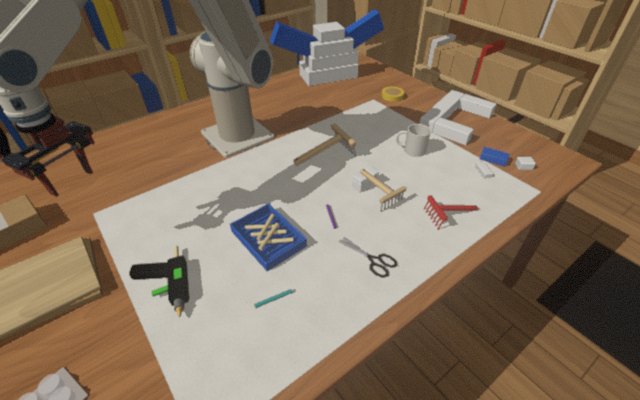

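Top view: the candidates for the rake are the red one (220,122), the brown wooden one lying loose at (250,290), and the light wooden one at (252,185) whose tail lies in the white rest (252,208). The light one is meant: it isn't red, it's the smaller of the other two, and it's on the rest. The tray is at (389,203), with sticks jumbled in it. The purple (317,190) and turquoise (416,142) pieces are decoys.

```bash
cat > h.py <<'E'
import numpy as np,cv2
from scipy.spatial.transform import Rotation as R
def pose(im,obs=None):
    if "mount" in im:
        T=np.eye(4);T[:3,:3]=R.from_rotvec(obs["orientation"]).as_matrix();T[:3,3]=obs["ee_pos"]
        T=T@np.asarray(im["mount"]);return T[:3,:3],T[:3,3]
    return R.from_rotvec(im["orientation"]).as_matrix(),np.asarray(im["eye"])
def rays(im,uv,obs=None):
    Rm,e=pose(im,obs);K=np.asarray(im["intrinsics"])
    uv=np.atleast_2d(uv).astype(float)
    return (np.c_[uv,np.ones(len(uv))]@np.linalg.inv(K).T)@Rm.T,e
def onplane(im,uv,z,obs=None):
    d,e=rays(im,uv,obs);return e+d*((z-e[2])/d[:,2])[:,None]
def cloud(im,obs=None):
    v,u=np.mgrid[:400,:640];d,e=rays(im,np.c_[u.ravel(),v.ravel()],obs)
    P=e+d*im["z_map"].reshape(-1,1);P[im["z_map"].ravel()==0]=np.nan
    return P.reshape(400,640,3)
E
python3 - <<'E'
import pickle;from h import *
d=pickle.load(open("d0.pkl","rb"))
for n,pts in (("top",[(252,165),(252,195),(252,208),(290,240),(389,203),(240,207),(265,207)]),("scene",[(380,185),(270,235),(365,182),(300,300)])):
    P=cloud(d[n])
    for p in pts: print(n,p,P[p[1],p[0]].round(1),onplane(d[n],p,P[p[1],p[0],2])[0].round(0))
im=d["top"]["image"];hsv=cv2.cvtColor(im,cv2.COLOR_BGR2HSV)
m=cv2.inRange(hsv,(105,120,40),(125,255,255));m[:,:340]=0;m[:, 440:]=0
c=max(cv2.findContours(m,0,2)[0],key=cv2.contourArea);print(cv2.minAreaRect(c))
b=cv2.boxPoints(cv2.minAreaRect(c));Q=onplane(d["top"],b,34);print(Q.round(1),Q.mean(0),np.linalg.norm(np.diff(Q,axis=0),axis=1))
cv2.imwrite("pics/crop.png",np.hstack([cv2.resize(im[140:230,210:290],None,fx=5,fy=5,interpolation=2),cv2.resize(im[160:250,350:425],(350,450),interpolation=2)]))
E
```

```text
top (252, 165) [658.  192.3  54.3] [658. 192.  54.]
top (252, 195) [573.1 192.9  50.6] [573. 193.  51.]
top (252, 208) [536.1 192.3  53.8] [536. 192.  54.]
top (290, 240) [449.1  93.4   0.5] [449.  93.   1.]
top (389, 203) [ 543.5 -189.2   23.1] [ 543. -189.   23.]
top (240, 207) [540.4 226.3  50.4] [540. 226.  50.]
top (265, 207) [538.1 156.6  52.1] [538. 157.  52.]
scene (380, 185) [615.7 184.6  56.2] [616. 185.  56.]
scene (270, 235) [nan nan nan] [nan nan nan]
scene (365, 182) [558.4 175.4  35. ] [558. 175.  35.]
scene (300, 300) [ 769.3 -233.6    1.8] [ 769. -234.    2.]
((388.8995361328125, 202.87506103515625), (67.57048797607422, 49.695167541503906), 84.89783477783203)
[[ 634.5 -114.    34. ]
 [ 642.9 -254.1   34. ]
 [ 452.4 -258.2   34. ]
 [ 444.1 -122.1   34. ]] [ 543.47299421 -187.12021567   34.        ] [140.34727745 190.50325801 136.42429139]
```

View pics/crop.png

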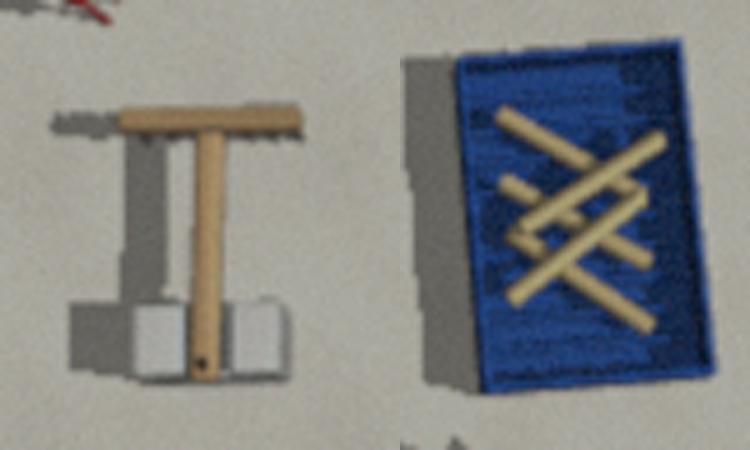

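The crop confirms it: the light rake has its head at the top (crop 210,120) and its tail in the rest. The tray has three sticks below and two crossing above. Next I'll measure the rake axis in both views and the tool axes.

```bash
python3 - <<'E'
import pickle;from h import *
from workcell import get_obs
d=pickle.load(open("d0.pkl","rb"))
for n,(u0,u1,v0,v1) in (("top",(225,280,150,225)),("scene",(345,415,160,215))):
    im=d[n]["image"];hsv=cv2.cvtColor(im,cv2.COLOR_BGR2HSV)
    m=cv2.inRange(hsv,(8,70,110),(25,255,255));k=np.zeros_like(m);k[v0:v1,u0:u1]=m[v0:v1,u0:u1]
    v,u=np.nonzero(k);Q=onplane(d[n],np.c_[u,v],54)
    P=cloud(d[n])[v,u]
    Q=Q[abs(P[:,2]-54)<8]
    h=Q[(Q[:,0]<640)]; xs=np.arange(520,640,15)
    mid=[(x,(h[abs(h[:,0]-x)<8,1].min()+h[abs(h[:,0]-x)<8,1].max())/2) for x in xs if (abs(h[:,0]-x)<8).any()]
    print(n,len(Q),np.round(mid,1).tolist(),np.polyfit(*np.array(mid).T,1))
    hd=Q[Q[:,0]>642];print("x range",Q[:,0].min(),Q[:,0].max(),"head y",hd[:,1].min(),hd[:,1].max(), hd.mean(0),"z med",np.nanmedian(P[:,2]))
o=get_obs();print(R.from_rotvec(o["orientation"]).as_matrix().round(3))
E
```

```text
top 392 [[520.0, 195.0], [535.0, 195.1], [550.0, 195.1], [565.0, 195.1], [580.0, 195.1], [595.0, 195.1], [610.0, 193.7], [625.0, 193.7]] [-1.23433336e-02  2.01807979e+02]
x range 516.5068940554472 668.4329504733837 head y 144.47257944176357 243.16837898279545 [660.38611681 194.76549242  54.        ] z med 52.900503679203325
scene 286 [[520.0, 192.4], [535.0, 190.0], [550.0, 189.9], [565.0, 189.8], [580.0, 191.3], [595.0, 189.8], [610.0, 189.2], [625.0, 188.6]] [-2.32152887e-02  2.03396006e+02]
x range 522.6470515340876 677.0408841103452 head y 134.97247628848766 239.15770090166689 [665.14750549 186.78019872  54.        ] z med 52.312168769266236
[[ 0.905  0.426 -0.001]
 [ 0.426 -0.905  0.001]
 [ 0.    -0.001 -1.   ]]
```

Request:
jog_arm(
  commands=[
    [1,[0,0,0],[0,0,0.19]],
    [1,[0,0,0],[0,0,0.19]],
    [1,[0,0,0],[0,0,0.19]],
    [1,[0.2,-0.44,0],[0,0,0]],
    [1,[0.2,-0.44,0],[0,0,0]],
    [1,[0.2,-0.44,0],[0,0,0]],
    [1,[0.2,-0.44,0],[0,0,0]],
    [1,[0.2,-0.44,0],[0,0,0]],
    [1,[0.2,-0.44,0],[0,0,0]],
    [1,[0.2,-0.44,0],[0,0,0]],
  ],
)

```text
t: 1.1
ee_pos: [408.8, -256.7, 222.6]
orientation: [-3.141, 0.013, 0.0]
ft_force: [1.3, -0.2, -1.2]
width: 87.4
grasp_force: 0.0
```

```bash
python3 - <<'E'
from h import *
from workcell import get_obs,get_image
import pickle
o=get_obs();w=get_image("wrist");pickle.dump((o,w),open("w1.pkl","wb"))
print(o["t"],o["ee_pos"],R.from_rotvec(o["orientation"]).as_matrix().round(3),np.asarray(w["mount"]).round(2),w["intrinsics"])
cv2.imwrite("pics/w1.png",w["image"])
E
```

```text
1.1 [ 408.81055114 -256.72808255  222.56888628] [[ 1.    -0.008 -0.   ]
 [-0.008 -1.     0.   ]
 [-0.    -0.    -1.   ]] [[-0.0000e+00 -9.7000e-01 -2.4000e-01  6.6860e+01]
 [ 1.0000e+00 -0.0000e+00 -0.0000e+00 -7.0000e-02]
 [ 0.0000e+00 -2.4000e-01  9.7000e-01 -1.6167e+02]
 [ 0.0000e+00  0.0000e+00  0.0000e+00  1.0000e+00]] [[289.44086612   0.         322.58094003]
 [  0.         289.44086612 203.22604562]
 [  0.           0.           1.        ]]
```

View pics/w1.png

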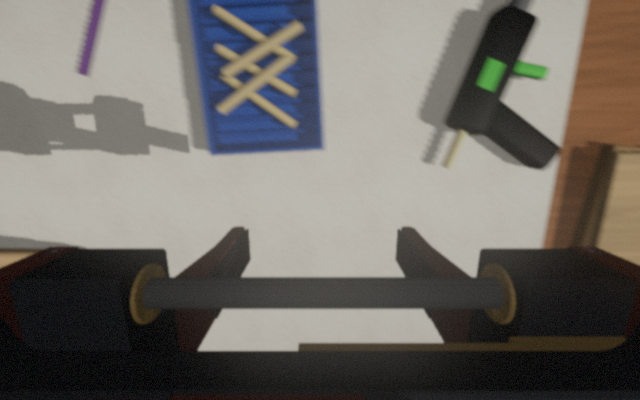

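Wrist view: the tray's lower edge is at (210..322,150), the five sticks are around (258,75), and the glue gun is at (500,85). On to the rake.

Request:
jog_arm(
  commands=[
    [1,[0.15,-0.45,0],[0,0,0]],
    [1,[0.15,-0.45,0],[0,0,0]],
    [1,[0.15,-0.45,0],[0,0,0]],
    [1,[0.15,-0.45,0],[0,0,0]],
    [1,[0.15,-0.45,0],[0,0,0]],
    [1,[0.15,-0.45,0],[0,0,0]],
    [1,[0.15,-0.45,0],[0,0,0]],
    [1,[0.15,-0.45,0],[0,0,0]],
    [1,[0.15,-0.45,0],[0,0,0]],
    [1,[0.15,-0.45,0],[0,0,0]],
  ],
)

```text
t: 2.15
ee_pos: [562.2, 192.1, 222.4]
orientation: [3.141, -0.012, -0.001]
ft_force: [0.2, -0.9, 0.4]
width: 87.6
grasp_force: 0.0
```

```bash
python3 - <<'E'
from h import *
from workcell import get_obs,get_image
import pickle
o=get_obs();w=get_image("wrist");pickle.dump((o,w),open("w2.pkl","wb"))
print(o["t"],o["ee_pos"])
hsv=cv2.cvtColor(w["image"],cv2.COLOR_BGR2HSV)
m=cv2.inRange(hsv,(8,70,110),(25,255,255));m[230:]=0
n,l,s,c=cv2.connectedComponentsWithStats(m);i=1+s[1:,4].argmax();print(s[i],c[i])
v,u=np.nonzero(l==i);Q=onplane(w,np.c_[u,v],54,o);P=cloud(w,o)[v,u]
k=abs(P[:,2]-54)<6;print("z pct",np.nanpercentile(P[:,2],[5,50,95]),k.sum());Q=P[k]
mid=[]
for x in np.arange(520,645,10):
    y=Q[abs(Q[:,0]-x)<5,1]
    if len(y):mid.append((x,(y.min()+y.max())/2,np.ptp(y)))
print(np.round(mid,1).tolist());print(np.polyfit(*np.array(mid)[:,:2].T,1))
hd=Q[abs(Q[:,1]-np.median(Q[:,1]))>15]
print("head x",hd[:,0].min(),hd[:,0].max(),"y",hd[:,1].min(),hd[:,1].max(),np.polyfit(hd[:,1],hd[:,0],1),"allx",Q[:,0].min())
cv2.imwrite("pics/w2.png",w["image"])
E
```

```text
2.15 [562.17639318 192.13599363 222.38013658]
[ 270   89   92  136 2178] [315.45913682 130.59044995]
z pct [49.68762036 53.45830704 54.7705686 ] 2072
[[520.0, 201.9, 7.3], [530.0, 200.0, 10.8], [540.0, 199.9, 10.8], [550.0, 199.8, 10.8], [560.0, 199.6, 10.7], [570.0, 198.9, 11.7], [580.0, 199.4, 10.5], [590.0, 199.8, 9.3], [600.0, 199.7, 9.3], [610.0, 199.5, 9.2], [620.0, 198.8, 8.0], [630.0, 198.7, 8.0], [640.0, 198.5, 7.9]]
[-1.67812927e-02  2.09309457e+02]
head x 659.5718848773083 672.8811334304805 y 150.07345759909106 246.71214174665593 [2.09317326e-02 6.62128549e+02] allx 521.1626573972175
```

View pics/w2.png

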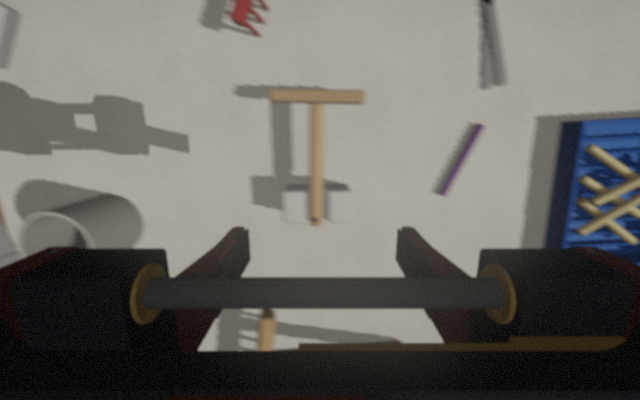

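Wrist view: rake head at (315,96), handle down to (315,222), rest at (318,203), and the mug at left, clear of it. The handle mask was too narrow, so I'll loosen it.

```bash
cat > rk.py <<'E'
from h import *
def rake(w,o,z=54):
    hsv=cv2.cvtColor(w["image"],cv2.COLOR_BGR2HSV)
    m=cv2.inRange(hsv,(5,45,70),(28,255,255));m[235:]=0;m[:,:200]=0;m[:,440:]=0
    n,l,s,c=cv2.connectedComponentsWithStats(m);i=1+s[1:,4].argmax();l=l==i
    out=[]
    for v in range(s[i][1],s[i][1]+s[i][3],6):
        u=np.nonzero(l[v])[0]
        if len(u):
            q=onplane(w,[(u.min()-.5,v),(u.max()+.5,v)],z,o);out.append([v,u.min(),u.max(),*q.mean(0)[:2],abs(q[0,1]-q[1,1])])
    return np.round(out,1)
E
python3 - <<'E'
import pickle;from rk import *
o,w=pickle.load(open("w2.pkl","rb"));print(rake(w,o).tolist())
print(w["image"][150,300:335].tolist())
E
```

```text
[[88.0, 270.0, 318.0, 674.3, 222.1, 52.4], [94.0, 268.0, 364.0, 668.1, 198.7, 104.2], [100.0, 271.0, 363.0, 661.9, 197.7, 100.4], [106.0, 311.0, 323.0, 655.8, 197.7, 14.1], [112.0, 311.0, 324.0, 649.6, 197.3, 15.3], [118.0, 310.0, 323.0, 643.3, 198.5, 15.3], [124.0, 310.0, 323.0, 637.0, 198.5, 15.4], [130.0, 310.0, 323.0, 630.6, 198.6, 15.5], [136.0, 310.0, 323.0, 624.1, 198.7, 15.6], [142.0, 310.0, 323.0, 617.6, 198.8, 15.6], [148.0, 310.0, 323.0, 611.0, 198.9, 15.7], [154.0, 310.0, 323.0, 604.3, 199.0, 15.8], [160.0, 310.0, 322.0, 597.6, 199.6, 14.7], [166.0, 310.0, 322.0, 590.8, 199.7, 14.8], [172.0, 310.0, 322.0, 584.0, 199.8, 14.9], [178.0, 308.0, 323.0, 577.1, 200.5, 18.4], [184.0, 308.0, 325.0, 570.1, 199.4, 20.8], [190.0, 308.0, 324.0, 563.0, 200.1, 19.7], [196.0, 309.0, 323.0, 555.9, 200.2, 17.5], [202.0, 309.0, 324.0, 548.7, 199.7, 18.8], [208.0, 309.0, 323.0, 541.4, 200.4, 17.7], [214.0, 310.0, 324.0, 534.0, 199.3, 17.8], [220.0, 310.0, 322.0, 526.6, 200.6, 15.5]]
[[155, 164, 169], [155, 165, 170], [155, 164, 169], [156, 167, 170], [156, 165, 169], [152, 162, 166], [148, 158, 161], [140, 152, 158], [132, 143, 150], [129, 141, 150], [120, 136, 147], [113, 132, 147], [104, 126, 143], [98, 127, 145], [102, 130, 151], [104, 135, 156], [104, 136, 158], [108, 140, 162], [108, 141, 162], [116, 148, 167], [119, 148, 166], [127, 152, 169], [133, 155, 169], [136, 155, 167], [144, 160, 169], [148, 161, 169], [152, 164, 169], [156, 166, 170], [157, 167, 170], [157, 167, 171], [158, 167, 171], [158, 167, 171], [158, 167, 170], [158, 167, 172], [159, 168, 172]]
```

Request:
jog_arm(
  commands=[
    [1,[0.28,-0.02,0.4],[0,0,0.013]],
    [1,[0.28,-0.02,0.4],[0,0,0]],
    [1,[0,0,0.4],[0,0,0]],
    [1,[0,0,0.1],[0,0,0]],
    [1,[0,0,0],[0,0,0]],
  ],
)

```text
t: 2.7
ee_pos: [616.4, 192.9, 90.7]
orientation: [3.14, -0.029, -0.007]
ft_force: [-0.1, 0.7, 0.4]
width: 88.0
grasp_force: 0.0
```

```bash
python3 - <<'E'
from rk import *
from workcell import get_obs,get_image
import pickle
o=get_obs();w=get_image("wrist");pickle.dump((o,w),open("w3.pkl","wb"))
print(o["t"],o["ee_pos"],R.from_rotvec(o["orientation"]).as_matrix()[:,0])
print(rake(w,o).tolist())
cv2.imwrite("pics/w3.png",w["image"])
E
```

```text
2.7 [616.35782732 192.88226091  90.74850892] [ 0.99982419 -0.01817671 -0.00460446]
[[146.0, 257.0, 323.0, 674.0, 213.9, 45.0], [152.0, 245.0, 394.0, 669.6, 194.2, 101.3], [158.0, 245.0, 394.0, 665.6, 194.3, 101.9], [164.0, 246.0, 393.0, 661.5, 194.4, 101.0], [170.0, 310.0, 329.0, 657.4, 194.5, 13.7], [176.0, 309.0, 330.0, 653.3, 194.5, 15.2], [182.0, 309.0, 330.0, 649.1, 194.6, 15.2], [188.0, 309.0, 330.0, 644.8, 194.7, 15.3], [194.0, 309.0, 330.0, 640.6, 194.8, 15.4], [200.0, 309.0, 329.0, 636.3, 195.3, 14.8], [206.0, 309.0, 329.0, 631.9, 195.4, 14.9], [212.0, 309.0, 329.0, 627.5, 195.4, 14.9], [218.0, 309.0, 328.0, 623.0, 195.9, 14.3], [224.0, 309.0, 329.0, 618.5, 195.6, 15.1], [230.0, 309.0, 329.0, 614.0, 195.7, 15.2]]
```

View pics/w3.png

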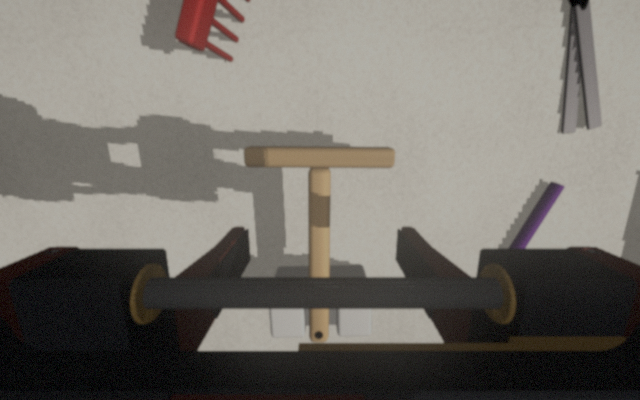

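Closer wrist view: handle at u≈319, midway between the fingers (323) to within about 2.5 mm. The head bar is at v≈157, giving a grip point near x 619, y 195.4. I'll centre, descend and close.

Request:
jog_arm(
  commands=[
    [1,[0.02,-0.025,0.2],[0,0,0.011]],
    [1,[0,0,0.2],[0,0,0]],
    [1,[0,0,0.2],[0,0,0]],
    [1,[0,0,0.035],[0,0,0]],
    [-1,[0,0,0],[0,0,0]],
    [-1,[0,0,0],[0,0,0]],
    [-1,[0,0,0],[0,0,0]],
    [-1,[0,0,0],[0,0,0]],
    [-1,[0,0,0],[0,0,0]],
    [-1,[0,0,0],[0,0,0]],
  ],
)

```text
t: 3.75
ee_pos: [620.3, 196.0, 29.4]
orientation: [-3.141, 0.042, -0.0]
ft_force: [0.6, -0.2, -0.6]
width: 43.3
grasp_force: 0.0
```

Request:
jog_arm(
  commands=[
    [-1,[0,0,0],[0,0,0]],
    [-1,[0,0,0],[0,0,0]],
    [-1,[0,0,0],[0,0,0]],
    [-1,[0,0,0],[0,0,0]],
    [-1,[0,0,0],[0,0,0]],
    [-1,[0,0,0],[0,0,0]],
  ],
)

```text
t: 4.35
ee_pos: [620.1, 195.9, 29.1]
orientation: [3.141, -0.042, -0.0]
ft_force: [0.9, 0.2, -0.7]
width: 15.8
grasp_force: 30.0
```

```bash
python3 - <<'E'
import pickle;from h import *
o,w=pickle.load(open("w1.pkl","rb"));d=pickle.load(open("d0.pkl","rb"))
def blue(im,u0,u1,v0,v1):
    m=cv2.inRange(cv2.cvtColor(im,cv2.COLOR_BGR2HSV),(100,100,30),(130,255,255));k=np.zeros_like(m);k[v0:v1,u0:u1]=m[v0:v1,u0:u1]
    return cv2.morphologyEx(k,cv2.MORPH_CLOSE,np.ones((9,9)))
for n,im,oo,m in (("wrist",w,o,blue(w["image"],150,400,0,200)),("top",d["top"],None,blue(d["top"]["image"],345,430,155,250)),("scene",d["scene"],None,blue(d["scene"]["image"],220,320,195,275))):
    c=max(cv2.findContours(m,0,1)[0],key=cv2.contourArea)[:,0]
    Q=onplane(im,c,34,oo)[:,:2].astype(np.float32)
    (cx,cy),(a,b),an=cv2.minAreaRect(Q);print(n,np.round([cx,cy,a,b,an],1),"min",Q.min(0),"max",Q.max(0))
    if n=="wrist":
        lo=[(y,Q[abs(Q[:,1]-y)<3,0].min()) for y in range(-245,-125,6)];print("near edge x=",np.polyfit(*np.array(lo).T,1), np.polyval(np.polyfit(*np.array(lo).T,1),-187))
        for s in (1,-1):
            e=[(x,(Q[abs(Q[:,0]-x)<4,1]*s).max()*s) for x in range(460,560,8)];p=np.polyfit(*np.array(e).T,1);print("side y=",p,np.polyval(p,500))
im=d["top"];h=cv2.cvtColor(im["image"],cv2.COLOR_BGR2HSV);m=cv2.inRange(h,(10,50,110),(30,255,255));m[:,:360]=0;m[:,420:]=0;m[:165]=0;m[240:]=0
v,u=np.nonzero(m);Q=onplane(im,np.c_[u,v],22);print("sticks",Q.min(0),Q.max(0))
E
```

```text
wrist [ 534.9 -185.   160.3  131.1    2.3] min [ 452.848   -252.72673] max [ 612.3967  -116.73722]
near edge x= [-4.56207352e-02  4.46778386e+02] 455.30946349332794
side y= [ 5.13432419e-02 -1.47401483e+02] -121.72986238081378
side y= [ 3.40311029e-02 -2.68493785e+02] -251.4782330858839
top [ 543.3 -186.5  190.3  137.8    2.6] min [ 445.7562  -258.17075] max [ 640.41565 -115.08164]
scene [ 554.8 -194.   207.3  144.6    2.4] min [ 448.50208 -269.04025] max [ 660.174   -119.66588]
sticks [ 480.38843726 -239.85403852   22.        ] [ 605.57929243 -141.58273413   22.        ]
```

Request:
jog_arm(
  commands=[
    [-1,[0,0,-0.1],[0,0,0]],
    [-1,[0,0,-0.2],[0,0,0]],
    [-1,[0,0,-0.3],[0,0,0]],
    [-1,[0,0,-0.3],[0,0,0]],
    [-1,[0,0,0],[0,0,0]],
  ],
)

```text
t: 4.85
ee_pos: [623.1, 196.8, 124.2]
orientation: [-3.139, 0.042, -0.012]
ft_force: [0.8, 0.1, -0.4]
width: 15.6
grasp_force: 30.0
```

Request:
jog_arm(
  commands=[
    [-1,[0,0,0],[0,0,-0.091]],
    [-1,[-0.243,0.42,0],[0,0,0]],
    [-1,[-0.243,0.42,0],[0,0,0]],
    [-1,[-0.243,0.42,0],[0,0,0]],
    [-1,[-0.243,0.42,0],[0,0,0]],
    [-1,[-0.243,0.42,0],[0,0,0]],
    [-1,[-0.243,0.42,0],[0,0,0]],
    [-1,[-0.243,0.42,0],[0,0,0]],
    [-1,[-0.243,0.42,0],[0,0,0]],
    [-1,[-0.243,0.42,0],[0,0,0]],
  ],
)

```text
t: 5.85
ee_pos: [417.2, -192.8, 119.0]
orientation: [-3.141, -0.071, 0.0]
ft_force: [0.5, -0.1, -1.1]
width: 16.0
grasp_force: 30.0
```

```bash
python3 - <<'E'
from h import *
from workcell import get_obs,get_image
import pickle
o=get_obs();w=get_image("wrist");pickle.dump((o,w),open("w4.pkl","wb"))
print(o["t"],o["ee_pos"],R.from_rotvec(o["orientation"]).as_matrix().round(4))
cv2.imwrite("pics/w4.png",w["image"])
E
```

```text
5.85 [ 417.1694815  -192.7718019   119.00434453] [[ 9.99e-01  4.50e-02 -2.00e-04]
 [ 4.50e-02 -9.99e-01  1.00e-04]
 [-2.00e-04 -1.00e-04 -1.00e+00]]
```

View pics/w4.png

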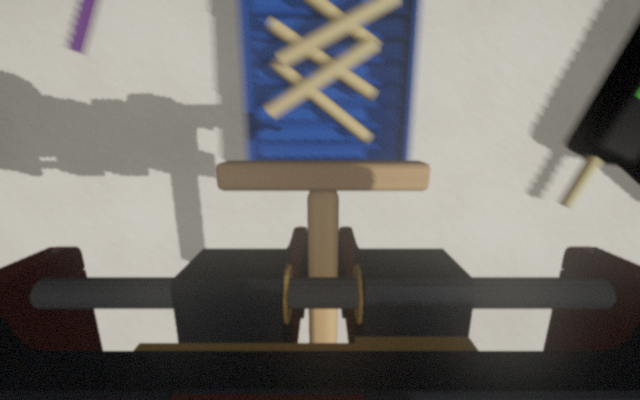

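Wrist view: the rake head at (322,175) sits just short of the tray. The tray sides are at u≈247 and 413 and the sticks are ahead of it. I'll check the sideways centring by numbers.

```bash
python3 - <<'E'
import pickle;from h import *
o,w=pickle.load(open("w4.pkl","rb"))
m=cv2.inRange(cv2.cvtColor(w["image"],cv2.COLOR_BGR2HSV),(100,100,20),(130,255,255));m[165:]=0;m=cv2.morphologyEx(m,cv2.MORPH_CLOSE,np.ones((25,25)))
for v in (5,40,80,120,150):
    u=np.nonzero(m[v,200:450])[0]+200;q=onplane(w,[(u.min()-.5,v),(u.max()+.5,v)],34,o);print(v,u.min(),u.max(),q.round(1).tolist(),q.mean(0)[:2],abs(q[0,1]-q[1,1]))
print("head",onplane(w,[(217,176),(429,176),(323,162),(323,188)],54-29.1+119,o).round(1).tolist())
v,u=np.nonzero(m[:165]);print(v.max())
P=cloud(w,o);print(P[60:160:10,250].round(0).tolist())
print(onplane(w,[(323,160)],4,o))
E
```

```text
5 241 415 [[573.2, -123.9, 34.0], [579.0, -255.1, 34.0]] [ 576.14581048 -189.52763065] 131.20513868341638
40 244 412 [[549.6, -125.7, 34.0], [555.3, -255.7, 34.0]] [ 552.43282051 -190.69011649] 130.04155536879782
80 246 409 [[520.9, -126.6, 34.0], [526.6, -256.8, 34.0]] [ 523.73853713 -191.69892577] 130.10813190941752
120 250 407 [[490.4, -129.3, 34.0], [496.1, -258.7, 34.0]] [ 493.261738 -194.00061 ] 129.35910683825938
150 250 390 [[466.1, -128.9, 34.0], [471.4, -247.2, 34.0]] [ 468.74675617 -188.06856796] 118.28586342552379
head [[461.2, -140.4, 143.9], [465.7, -241.1, 143.9], [470.1, -190.5, 143.9], [457.6, -191.0, 143.9]]
163
[[541.0, -125.0, 10.0], [533.0, -125.0, 11.0], [524.0, -125.0, 13.0], [516.0, -126.0, 16.0], [507.0, -126.0, 19.0], [499.0, -126.0, 19.0], [491.0, -127.0, 21.0], [482.0, -127.0, 23.0], [474.0, -127.0, 25.0], [466.0, -128.0, 28.0]]
[[ 457.67003312 -191.11536802    4.        ]]
```

Request:
jog_arm(
  commands=[
    [-1,[0.03,0.015,0],[0,0,0]],
    [-1,[0,0,0.2],[0,0,0]],
    [-1,[0,0,0.2],[0,0,0]],
    [-1,[0,0,0.2],[0,0,0]],
    [-1,[0,0,0.1],[0,0,0]],
    [-1,[0,0,0],[0,0,0]],
  ],
)

```text
t: 6.5
ee_pos: [421.2, -191.6, 48.0]
orientation: [-3.139, -0.072, 0.004]
ft_force: [-0.1, -0.8, -1.5]
width: 16.1
grasp_force: 30.0
```

Request:
jog_arm(
  commands=[
    [-1,[0.04,0,0.015],[0,0,0]],
    [-1,[0.04,0,0],[0,0,0]],
    [-1,[0.04,0,0],[0,0,0]],
    [-1,[0.04,0,0],[0,0,0]],
    [-1,[0.04,0,0],[0,0,0]],
    [-1,[0.04,0,0],[0,0,0]],
    [-1,[0.04,0,0],[0,0,0]],
    [-1,[0.04,0,0],[0,0,0]],
    [-1,[0.04,0,0],[0,0,0]],
    [-1,[0.04,0,0],[0,0,0]],
  ],
)

```text
t: 7.5
ee_pos: [461.9, -191.0, 47.6]
orientation: [-3.141, -0.07, 0.0]
ft_force: [-0.7, 0.2, -1.2]
width: 15.7
grasp_force: 30.0
```

Request:
jog_arm(
  commands=[
    [-1,[0.04,0,0],[0,0,0]],
    [-1,[0.04,0,0],[0,0,0]],
    [-1,[0.04,0,0],[0,0,0]],
    [-1,[0.04,0,0],[0,0,0]],
    [-1,[0.04,0,0],[0,0,0]],
    [-1,[0.04,0,0],[0,0,0]],
    [-1,[0.04,0,0],[0,0,0]],
    [-1,[0.04,0,0],[0,0,0]],
    [-1,[0.04,0,0],[0,0,0]],
    [-1,[0.04,0,0],[0,0,0]],
  ],
)

```text
t: 8.5
ee_pos: [501.9, -189.2, 47.7]
orientation: [-3.141, -0.07, 0.0]
ft_force: [0.1, 0.4, -1.4]
width: 16.2
grasp_force: 30.0
```

```bash
cat > snap.py <<'E'
import sys;from h import *
from workcell import get_obs,get_image
import pickle
n=sys.argv[1];o=get_obs();w=get_image("wrist");t=get_image("top");s=get_image("scene");pickle.dump((o,w,t,s),open(n+".pkl","wb"));print(o["t"],o["ee_pos"],o["ft_force"])
a=[cv2.resize(t["image"][160:250,350:430],(400,450),interpolation=2),cv2.resize(s["image"][195:275,225:315],(400,356),interpolation=2)]
a[1]=cv2.copyMakeBorder(a[1],0,94,0,0,0);cv2.imwrite(f"pics/{n}.png",np.hstack(a))
E
python3 snap.py s1
```

```text
8.5 [ 501.9048904  -189.22982454   47.67689211] [ 0.07373748  0.40501229 -1.40868622]
```

View pics/s1.png

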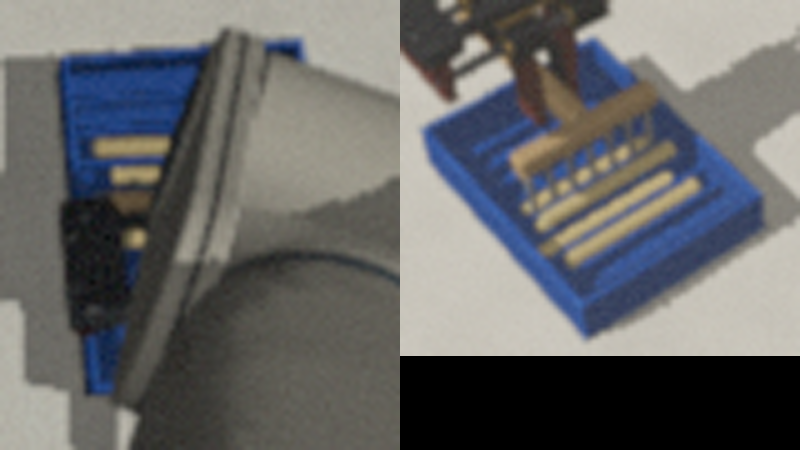

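The sweep is working. In the scene crop (right) the sticks already lie parallel to the grooves, one at the tines and three ahead of them. I'll carry on to the far side.

Request:
jog_arm(
  commands=[
    [-1,[0.04,0,0.01],[0,0,0]],
    [-1,[0.04,0,0],[0,0,0]],
    [-1,[0.04,0,0],[0,0,0]],
    [-1,[0.04,0,0],[0,0,0]],
    [-1,[0.04,0,0],[0,0,0]],
    [-1,[0.04,0,0],[0,0,0]],
    [-1,[0.04,0,0],[0,0,0]],
    [-1,[0.04,0,0],[0,0,0]],
    [-1,[0.04,0,0],[0,0,0]],
    [-1,[0.04,0,0],[0,0,0]],
  ],
)

```text
t: 9.65
ee_pos: [541.8, -187.4, 46.7]
orientation: [-3.141, -0.07, 0.0]
ft_force: [0.9, -0.2, -1.8]
width: 15.4
grasp_force: 30.0
```

Request:
jog_arm(
  commands=[
    [-1,[0.04,0,0],[0,0,0]],
    [-1,[0.04,0,0],[0,0,0]],
    [-1,[0.04,0,0],[0,0,0]],
    [-1,[0.04,0,0],[0,0,0]],
    [-1,[0.04,0,0],[0,0,0]],
    [-1,[0.03,0,0],[0,0,0]],
    [-1,[0,0,0],[0,0,0]],
  ],
)

```text
t: 10.35
ee_pos: [565.0, -186.5, 46.7]
orientation: [3.141, 0.071, 0.001]
ft_force: [-0.6, 0.4, -2.0]
width: 15.5
grasp_force: 30.0
```

```bash
python3 snap.py s2; python3 - <<'E'
import cv2,pickle,numpy as np
o,w,t,s=pickle.load(open("s2.pkl","rb"))
cv2.imwrite("pics/s2b.png",np.hstack([cv2.resize(s["image"][195:275,225:315],(540,480),interpolation=2),cv2.resize(w["image"][:260,200:440],(256,480),interpolation=2)]))
E
```

```text
10.35 [ 565.0247875  -186.46194478   46.70810088] [-0.60185029  0.40307829 -1.98017099]
```

View pics/s2b.png

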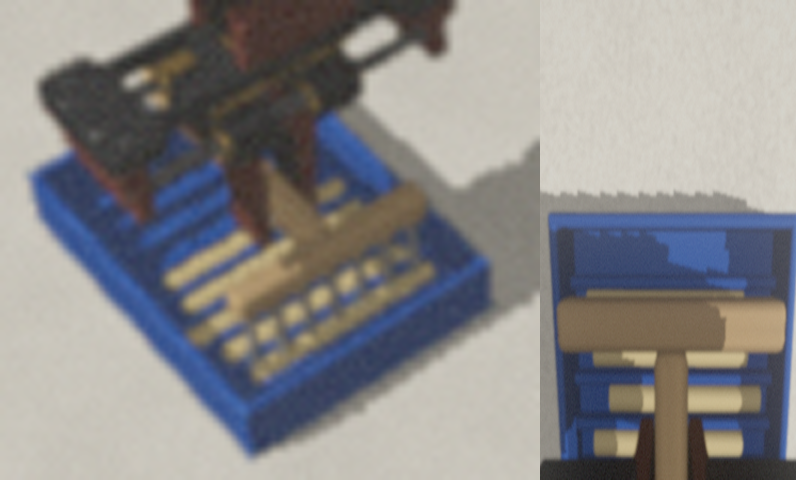

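Five parallel sticks: three behind the rake look seated, one is under the head and one is just ahead. I'll push a little further, then lift and inspect.

Request:
jog_arm(
  commands=[
    [-1,[0.03,0,0],[0,0,0]],
    [-1,[0.03,0,0],[0,0,0]],
    [-1,[0,0,0],[0,0,0]],
    [-1,[-0.02,0,0],[0,0,0]],
    [-1,[0,0,-0.3],[0,0,0]],
    [-1,[0,0,-0.4],[0,0,0]],
    [-1,[-0.45,0,-0.1],[0,0,0]],
    [-1,[-0.45,0,0],[0,0,0]],
    [-1,[-0.45,0,0],[0,0,0]],
    [-1,[0,0,0],[0,0,0]],
  ],
)

```text
t: 11.5
ee_pos: [427.0, -190.8, 126.0]
orientation: [-3.138, -0.068, 0.009]
ft_force: [-0.1, -1.2, -0.8]
width: 15.6
grasp_force: 30.0
```

```bash
python3 snap.py s3; python3 - <<'E'
from h import *
import pickle
o,w,t,s=pickle.load(open("s3.pkl","rb"))
for n,im,oo,(u0,u1,v0,v1) in (("wrist",w,o,(220,430,0,175)),("top",t,None,(360,420,165,240)),("scene",s,None,(228,312,200,272))):
    h=cv2.cvtColor(im["image"],cv2.COLOR_BGR2HSV);m=cv2.inRange(h,(10,45,70),(32,255,255));k=np.zeros_like(m);k[v0:v1,u0:u1]=m[v0:v1,u0:u1]
    N,l,st,c=cv2.connectedComponentsWithStats(k);P=cloud(im,oo)
    for i in range(1,N):
        if st[i,4]>25:
            v,u=np.nonzero(l==i);Q=onplane(im,np.c_[u,v],14,oo)
            r=cv2.minAreaRect(Q[:,:2].astype(np.float32));X=np.array(r[0])-(544.5,-187);a=np.radians(2.6)
            print(n,st[i],"ctr",np.round(r[0],1),"size",np.round(r[1],1),round(r[2],1),"trayX",round(X[0]*np.cos(a)+X[1]*np.sin(a),1),"ztop",np.nanpercentile(P[v,u,2],[50,90]).round(1))
cv2.imwrite("pics/s3b.png",np.hstack([cv2.resize(s["image"][195:275,225:315],(432,384),interpolation=2),cv2.resize(w["image"][:200,210:440],(368,320),interpolation=2)[:384] if 0 else cv2.copyMakeBorder(cv2.resize(w["image"][:200,210:440],(368,320),interpolation=2),0,64,0,0,0)]))
E
```

```text
11.5 [ 427.01742669 -190.82947482  126.0005092 ] [-0.11749788 -1.15947177 -0.84669309]
wrist [ 265    3  120   15 1706] ctr [ 591.3 -184.8] size [10.3 99. ] 2.4 trayX 46.8 ztop [13.9 15.3]
wrist [ 277   27  118   14 1617] ctr [ 574.1 -194.9] size [ 9.9 99.1] 2.4 trayX 29.2 ztop [13.9 15.3]
wrist [ 266   51  115   13 1407] ctr [ 555.5 -185.1] size [ 9.5 98.6] 2.4 trayX 11.0 ztop [14.  15.2]
wrist [ 265   73  114   13 1373] ctr [ 537.8 -184.6] size [ 9.8 99.3] 2.4 trayX -6.6 ztop [14.  15.3]
wrist [ 220  161  210   14 2703] ctr [ 460.2 -190.6] size [ 12.3 198.5] 2.5 trayX -84.4 ztop [149.9 150.9]
top [367 179  35   6 121] ctr [ 606.9 -179.8] size [10.2 98.1] 2.4 trayX 62.7 ztop [12.9 15.7]
top [369 185  35   6 116] ctr [ 589.  -184.4] size [10.6 97.6] 2.4 trayX 44.6 ztop [13.6 16.8]
top [372 191  35   6 119] ctr [ 571.6 -192.4] size [10.6 97.1] 2.7 trayX 26.8 ztop [13.2 17.3]
top [369 198  34   6 110] ctr [ 553.1 -181.2] size [10.2 94.3] 2.4 trayX 8.9 ztop [13.1 16.8]
top [369 204  30   6 102] ctr [ 534.8 -174.8] size [10.5 82.5] 3.1 trayX -9.1 ztop [13.6 16.7]
top [378 221  13   5  51] ctr [ 488.4 -173.4] size [33.9 11.3] 88.3 trayX -55.4 ztop [151.1 153.3]
scene [253 225  29  18  83] ctr [ 536.7 -186.2] size [ 9.3 99.1] 2.6 trayX -7.7 ztop [14.  16.1]
scene [256 228  29  19  87] ctr [ 554.7 -186.3] size [  9.4 100.4] 3.0 trayX 10.2 ztop [14.1 16.5]
scene [257 234  29  18  88] ctr [ 573.2 -195.1] size [ 9.3 96.4] 2.5 trayX 28.3 ztop [14.5 16.4]
scene [262 236  30  19  90] ctr [ 591.1 -186.6] size [ 9.  98.3] 2.3 trayX 46.6 ztop [14.4 16.5]
scene [267 239  30  19  92] ctr [ 608.7 -182.4] size [ 9.1 99.7] 2.4 trayX 64.3 ztop [14.5 16.5]
```

View pics/s3b.png

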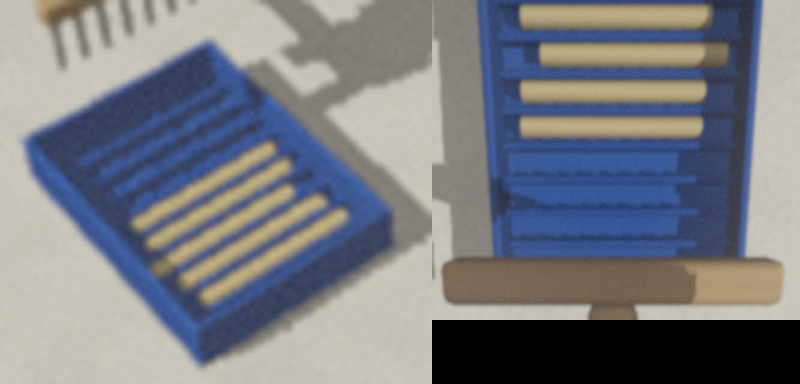

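All five sticks lie in the grooves at tray x ≈ −9, 9, 27, 45 and 63. Their tops measure about 15 mm in all the views, matching the seated height. Now I'll take the rake back to its rest.

Request:
jog_arm(
  commands=[
    [-1,[0,0,0],[0,0,0.09]],
    [-1,[0.203,-0.435,0],[0,0,0]],
    [-1,[0.203,-0.435,0],[0,0,0]],
    [-1,[0.203,-0.435,0],[0,0,0]],
    [-1,[0.203,-0.435,0],[0,0,0]],
    [-1,[0.203,-0.435,0],[0,0,0]],
    [-1,[0.203,-0.435,0],[0,0,0]],
    [-1,[0.203,-0.435,0],[0,0,0]],
    [-1,[0.203,-0.435,0],[0,0,0]],
    [-1,[0.203,-0.435,0],[0,0,0]],
  ],
)

```text
t: 12.65
ee_pos: [628.2, 197.5, 126.5]
orientation: [-3.141, 0.039, -0.002]
ft_force: [0.9, -0.3, -1.6]
width: 15.9
grasp_force: 30.0
```

Request:
jog_arm(
  commands=[
    [-1,[0,0,0],[0,0,0]],
    [-1,[0,0,0],[0,0,0]],
  ],
)

```text
t: 12.85
ee_pos: [627.0, 196.0, 125.9]
orientation: [3.141, -0.036, -0.0]
ft_force: [0.2, -0.1, -1.3]
width: 15.3
grasp_force: 30.0
```

```bash
python3 - <<'E'
from h import *
from workcell import get_obs
o=get_obs();M=R.from_rotvec(o["orientation"]).as_matrix();d=np.array([620.2,196,60])-o["ee_pos"]
print(o["t"],o["ee_pos"],M.round(4).tolist(),"tool shift to z60",M.T@d)
E
```

```text
12.85 [626.95692475 196.01236431 125.92203396] [[0.9997, -0.0232, -0.0001], [-0.0232, -0.9997, -0.0002], [-0.0001, 0.0002, -1.0]] tool shift to z60 [-6.746279    0.15489905 65.92294345]
```

Request:
jog_arm(
  commands=[
    [-1,[-0.068,0.002,0],[0,0,0.008]],
    [-1,[0,0,0.3],[0,0,0]],
    [-1,[0,0,0.36],[0,0,0]],
    [-1,[0,0,0.1],[0,0,0]],
    [-1,[0,0,0.1],[0,0,0]],
    [-1,[0,0,0.05],[0,0,0]],
    [-1,[0,0,0],[0,0,0]],
    [-1,[0,0,0],[0,0,0]],
  ],
)

```text
t: 13.65
ee_pos: [620.4, 194.4, 36.8]
orientation: [-3.141, 0.051, -0.003]
ft_force: [1.0, 0.1, -1.3]
width: 15.4
grasp_force: 30.0
```

```bash
python3 - <<'E'
from rk import *
from workcell import get_obs,get_image
o=get_obs();print(o["t"],o["ee_pos"],o["orientation"],o["ft_force"],o["moment"])
for n,(u0,u1,v0,v1) in (("top",(225,280,150,225)),("scene",(345,415,160,215))):
    im=get_image(n);P=cloud(im)
    hsv=cv2.cvtColor(im["image"],cv2.COLOR_BGR2HSV)
    m=cv2.inRange(hsv,(8,70,110),(25,255,255));k=np.zeros_like(m);k[v0:v1,u0:u1]=m[v0:v1,u0:u1]
    v,u=np.nonzero(k);p=P[v,u];t=p[p[:,0]<560];h=p[p[:,0]>650]
    print(n,"tail",np.nanmedian(t,0),np.nanmin(t,0),len(t),"head",np.nanmedian(h,0),len(h))
E
```

```text
13.65 [620.40990049 194.43762727  36.75655222] [-3.14066819e+00  5.08945821e-02 -2.51972976e-03] [ 0.99498287  0.05876709 -1.30046922] [ 0.00808495  0.01578863 -0.02231587]
  return np.nanmean(a, axis, out=out, keepdims=keepdims)
Traceback (most recent call last):
ValueError: zero-size array to reduction operation fmin which has no identity
```

Request:
jog_arm(
  commands=[
    [-1,[0,-0.014,0],[0,0,-0.007]],
    [-1,[0,0,0.03],[0,0,0]],
    [-1,[0,0,0.02],[0,0,0]],
    [-1,[0,0,0.01],[0,0,0]],
    [-1,[0,0,0.01],[0,0,0]],
    [-1,[0,0,0],[0,0,0]],
  ],
)

```text
t: 14.3
ee_pos: [619.6, 195.7, 29.1]
orientation: [3.141, -0.042, -0.001]
ft_force: [-2.8, -0.3, 3.6]
width: 15.7
grasp_force: 30.0
```

Contact felt (about 5 N), at the same height as when I picked it up. Releasing.

Request:
jog_arm(
  commands=[
    [-0.4,[0,0,0],[0,0,0]],
    [-0.4,[0,0,0],[0,0,0]],
    [-0.4,[0,0,0],[0,0,0]],
    [-0.4,[0,0,0],[0,0,0]],
    [-0.4,[0,0,0],[0,0,0]],
    [-0.4,[0,0,-0.1],[0,0,0]],
    [-0.4,[0,0,-0.3],[0,0,0]],
    [-0.4,[0,0,-0.4],[0,0,0]],
    [-0.4,[-0.3,0,-0.4],[0,0,0]],
    [-0.4,[-0.3,0,-0.3],[0,0,0]],
  ],
)

```text
t: 15.3
ee_pos: [560.2, 197.5, 181.7]
orientation: [-3.14, 0.043, -0.005]
ft_force: [0.4, 0.9, -0.0]
width: 26.7
grasp_force: 0.0
```

```bash
cat > fin.py <<'E'
from rk import *
from workcell import get_obs,get_image
o=get_obs();w=get_image("wrist");print(o["t"],o["ee_pos"],o["width"],o["ft_force"]);print(rake(w,o).tolist()[::3])
P=cloud(w,o)
for p in ((320,100),(320,150),(320,200)):print(p,P[p[1],p[0]].round(1))
E
python3 fin.py
```

```text
15.3 [560.21185343 197.48721871 181.67694693] 26.746911426892275 [ 0.36546863  0.88864233 -0.00562328]
[[85.0, 271.0, 327.0, 670.3, 217.0, 53.4], [103.0, 316.0, 331.0, 653.6, 194.5, 15.2], [121.0, 316.0, 331.0, 637.2, 195.0, 15.4], [139.0, 316.0, 331.0, 620.3, 195.4, 15.6], [157.0, 316.0, 331.0, 602.9, 195.9, 15.9], [175.0, 316.0, 330.0, 584.9, 196.9, 15.1], [193.0, 316.0, 331.0, 566.4, 196.9, 16.3], [211.0, 316.0, 331.0, 547.4, 197.4, 16.6], [229.0, 316.0, 331.0, 527.8, 197.9, 16.8]]
(320, 100) [656.5 197.8  52.7]
(320, 150) [609.8 199.2  54. ]
(320, 200) [559.2 200.7  53.8]
```

```bash
python3 - <<'E'
from h import *
from workcell import get_image,close_job
t=get_image("scene");P=cloud(t);k=cv2.inRange(cv2.cvtColor(t["image"],cv2.COLOR_BGR2HSV),(10,45,70),(32,255,255))
m=np.zeros_like(k);m[200:272,228:312]=k[200:272,228:312]
N,l,st,c=cv2.connectedComponentsWithStats(m)
for i in range(1,N):
    if st[i,4]>25: print(st[i],np.nanpercentile(P[l==i][:,2],[50,90]).round(1))
print(close_job())
E
```

```text
[253 225  29  18  84] [14. 16.]
[256 228  29  19  84] [14.  16.1]
[257 234  29  18  87] [13.9 16.4]
[262 236  30  19  91] [14.1 16.5]
[267 239  30  19  95] [14.  15.8]
the job is handed in; nothing more can be done
None
```

The job is handed in: my last camera checks showed all five sticks down in the grooves and the rake back on its foam rest as it lay before, released, after about 15 s of robot time.

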